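# Test the free end's limit switch on a sample shuttle

## Task

The carriage of the sample shuttle is parked towards one end of its rail, with a beaker standing on it. Test the roller-lever limit switch at the other end, away from the carriage: press its roller arm down until the switch clicks, hold it there for a moment, then let it spring back up. Do not press the switch on the carriage's side, and leave the beaker standing on the carriage.

Things in the scene. Friction and masses are not known exactly. Their poses are not given: they have to be found in the camera images.
- left_roller (a point): Centre of the white roller (18 mm diameter, 14 mm wide) on the left limit switch's arm (left as seen from the robot). At rest it is 91 mm above the worktop, its top 100 mm. Pressed from above it goes down in an arc against a spring (2 to 6 N): the switch clicks 12 mm below rest, the stop is 29 mm below rest, anywhere between is good. It shifts up to 4 mm towards the other roller on the way. Released, it springs back.
- right_roller (a point): Centre of the white roller (18 mm diameter, 14 mm wide) on the right limit switch's arm (right as seen from the robot). At rest it is 91 mm above the worktop, its top 100 mm. Pressed from above it goes down in an arc against a spring (2 to 6 N): the switch clicks 12 mm below rest, the stop is 29 mm below rest, anywhere between is good. It shifts up to 4 mm towards the other roller on the way. Released, it springs back.
- beaker_mid (a point): Centre, half-way up, of the pale plastic beaker with a red inside (64 mm diameter, 78 mm tall) that stands loose on the carriage (94 x 92 mm, top 56 mm above the worktop) between four short pins. The carriage is locked on the rail, left or right of the middle. The roller to test is the one farther from the beaker (about 250 mm, against 90 mm for the other).
- shuttle: The fixed shuttle: dark steel base plate 175 x 500 mm, origin on the worktop under the rail's middle, y along the rail to the left. Steel guide rods, black motor at the left end, low black locking block (58 mm high) on the side without the carriage. Each 55 mm switch arm slopes up towards the middle from its pivot, 70 mm high and 51 mm outward of its roller, on a grey housing with its top 83 mm high.
Mind the look-alikes: they are no part of the job. Leave any black or yellow look-alike of the part that bears beaker_mid alone.

How it is judged:
By the outcome, as a careful person would: the job done as asked, in the order asked, and still so for the second after the job is handed in, with the robot touching nothing.
It also fails if it takes over 32 s, if anything falls off the work surface, if the arm or the gripper's body presses on something with over 40 N, if the wrist force passes 120 N, or if a joint passes its speed limit or range.

## Robot

A 6-joint arm with a two-finger parallel gripper is mounted at the origin on a cart in front of the work surface, level with it; the furniture and walls round the work are solid. World frame = base frame: x ahead of the robot, y to its left, z up, the work surface at z = 0. Lengths are in m, angles in rad, forces in N, time in s.
With the tool pointing down it reaches from about 0.325 to 0.775 m from the base axis. Payload 5.5 kg.
Tool frame: the origin (TCP) lies midway between the tips of the shut fingers; the grasp point (between the pads) lies 19 mm behind it (tcp_to_grasp is the distance from the TCP to the grasp point, in m); z points along the fingers, y is the line along which they close (so a half turn about z gives the same grasp; the last joint's range is limited). The gripper opens to 85 mm and grips with 20 to 120 N. Pads are 22 mm wide; open, the fingers measure 114 mm over their backs; the gripper's body (76 mm by 85 mm) begins 54 mm behind the grasp point. The pads swing forward as they close: fully open they stand 13 mm farther back than shut.
Start: joints at [-1.25, 0.091, 1.231, -0, 1.82, -0.057], TCP at [0.221, -0.558, 0.231] pointing down, gripper open.
Joint ranges: [-2.87, 2.87], [-0.86, 2.18], [0.17, 2.46], [-1.51, 4.65], [0.06, 2.69], [-2.65, 2.65]. Speed limits (rad/s): [2.57, 2.57, 3.01, 3.14, 3.14, 3.14].

## Interface

Orientations are given as a unit quaternion [w, x, y, z].
In Python, from station import state, get_image, camera_model, job_done, tcp_to_grasp gives the robot as it stands.
- The arm moves only by the tool play_rows, never from a script. Its argument "targets" is a list that holds one entry, the list of rows, each a list of 5 numbers: the finger opening in cm, from 0 to 8.54, then the shift along the tool's x, y, z in cm, then the turn about the tool's z in degrees. A call has 1 to 12 rows; each row shifts and turns the commanded pose from where the row before left it, along the tool's axes as they then stand; what a row does not reach is not made up. A row lasts 1/12 s, in which the tool goes at most 41.7 mm and 7.16 degrees, less where a joint would pass 70% of its speed; a pose out of reach is approached as far as the arm can. A call is refused whole if a number of a shift passes 4.17 or a number of a turn 7.16, either way. A call with a gripper value outside its range is refused whole. The fingers move at their own pace and stop on an object; the grip force is fixed at half the most. Time passes only in rows, so rows that do not move let the fingers close. It gives the time, the measured TCP pose, the force, the opening and the grip force at its end, in the units of the state.
- state(): the state, without advancing time (a new reading comes with each control period).
- get_image(name): name is "side" or "top" or "wrist"; returns the picture (384x512x3 uint8, red, green, blue); there is no depth.
- camera_model(name): a dict with "camera_matrix" (3x3 intrinsics, pixels), "distortion" ([k1, k2, p1, p2, k3] as OpenCV has them; the pictures are not rectified), "T" (4x4, takes a point from camera to world coordinates). Camera axes: x right, y down, z forward; pixel columns grow to the right and rows downward; lengths in m; the calibration is good to about 2 mm. A picture is of the moment at which its call begins: read the wrist's pose just before it. camera_model takes no time and is no camera call; for the wrist camera it gives the pose at the moment of the call.
- job_done(): hands the job in; it is judged then, once.
The state is a dict: "clock": time; "joint_pos": joint angles; "qd": joint speeds; "joint_torque": joint torques, N m; "eef_pos": TCP position; "eef_rot": TCP orientation; "contact_force": force on the tool from outside, world axes, zero at the start; "ft_torque": the same for the moment, N m; "grip_width": opening from 0.0 (shut) to 1.0 (fully open); "finger_force": force on a finger pad.
Only numpy, scipy, OpenCV 4.12 (cv2) and the standard library are available. Lean on these libraries where they do the work, as an engineer would, in place of code of your own. Each camera call takes 0.05 s, during which the arm holds its last target. There are 200 camera calls.

## Working session

There is one attempt and no reset: what is moved stays moved. The work goes in short steps, Python scripts to look and compute and a tool call to move; the robot and the scene stay as the last step left them, time stands still between calls to the robot, and variables do not carry over. Pictures are saved under pics/ and viewed, at most 10 in all, crops included, and the job is handed in when it is done.

Besides the shell and the picture viewer there is one more tool, called as name(argument=value, ...), one argument or row to a line, values as JSON. play_rows: Moves the arm, as the interface text tells. Its arguments: {"type":"object","properties":{"targets":{"type":"array","items":{"type":"array","items":{"type":"array","items":{"type":"number"}}}}},"required":["targets"]}

```bash
mkdir -p pics; python3 - <<'E'
from station import *
import cv2
for n in("side","top"):
    cv2.imwrite(f"pics/{n}1.png",cv2.cvtColor(cv2.resize(get_image(n),(800,600)),cv2.COLOR_RGB2BGR))
s=state();print(s["clock"],s["eef_pos"],s["eef_rot"],s["grip_width"])
E
```

```text
0.1 [ 0.22124871 -0.55743064  0.23023105] [-9.00900702e-04  9.82207433e-01  1.87797050e-01 -1.18888944e-04] 1.0055685714604115
```

View pics/side1.png

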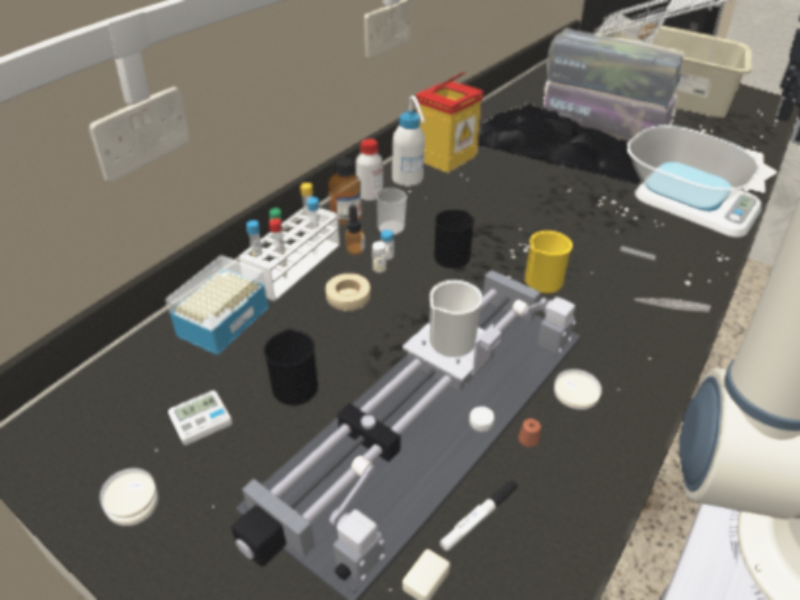

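View pics/top1.png

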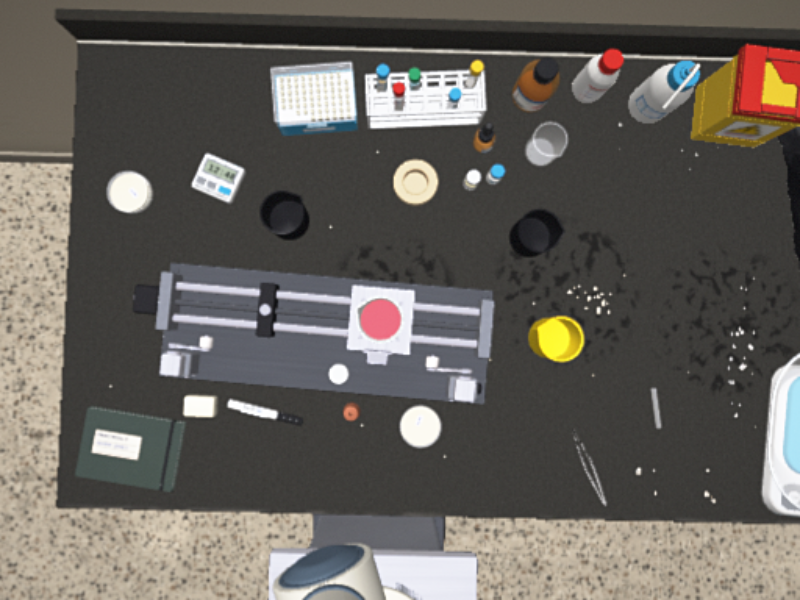

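The carriage and beaker are to the right, so the left roller is the one to test. It's at about (206,342) in the top view and (361,465) in the side view; the right roller is at (432,362) and (520,308). The beaker's red inside is at (380,320) in the top view.

```bash
cat > h.py <<'E'
from station import *
import numpy as np, cv2
from scipy.spatial.transform import Rotation as R
def P(n):
    m=camera_model(n);W=np.linalg.inv(m["T"]);return np.array(m["camera_matrix"]),np.array(m["distortion"]),W[:3]
def tri(a,b,s=.64):
    pts=[]
    for n,p in(("top",a),("side",b)):
        K,d,W=P(n);u=cv2.undistortPoints(np.array([[p]],float)*s,K,d).reshape(2,1);pts+=[W,u]
    X=cv2.triangulatePoints(pts[0],pts[2],pts[1],pts[3]);return (X[:3]/X[3]).ravel()
def proj(n,X):
    K,d,W=P(n);return cv2.projectPoints(np.array([X],float),cv2.Rodrigues(W[:,:3])[0],W[:,3],K,d)[0].ravel()
E
python3 - <<'E'
from h import *
for nm,a,b in(("L",(206,342),(361,465)),("R",(432,362),(520,308))):
    X=tri(a,b);print(nm,X,[np.round(proj(n,X)/.64-q,1) for n,q in(("top",a),("side",b))])
for n,c in(("top",(206,342)),("side",(361,465))):
    im=cv2.imread(f"pics/{n}1.png");x,y=c
    cv2.imwrite(f"pics/{n}c.png",cv2.resize(im[y-40:y+40,x-40:x+40],(560,560),interpolation=cv2.INTER_CUBIC))
s=state();M=R.from_quat(np.roll(s["eef_rot"],-1)).as_matrix();print(M.round(3))
E
python3 -c "
import cv2,numpy as np
cv2.imwrite('pics/cc.png',cv2.resize(np.hstack([cv2.imread(f'pics/{n}c.png') for n in('top','side')]),(800,400)))"
```

```text
L [0.47202827 0.24183767 0.09259388] [array([-0.4, -0.7]), array([1.1, 0.2])]
R [ 0.45156519 -0.07627283  0.09030251] [array([-0.3, -0.8]), array([0.9, 0.1])]
[[ 0.929  0.369 -0.001]
 [ 0.369 -0.929  0.002]
 [ 0.    -0.002 -1.   ]]
```

View pics/cc.png

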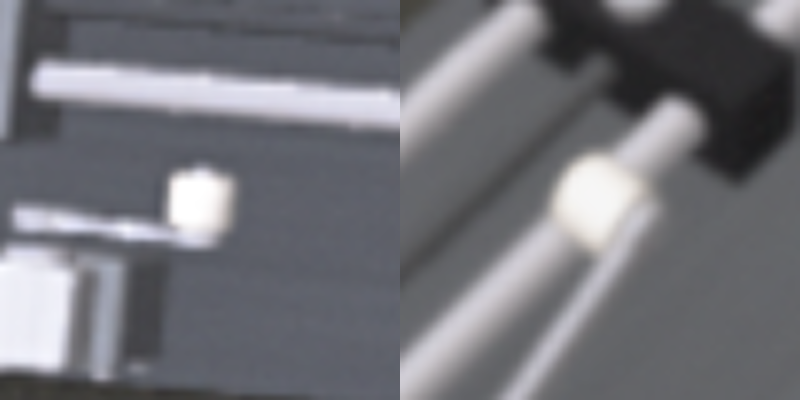

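Height comes out at 92.6 mm, against 91 mm given. Both rollers are consistent, 319 mm apart. I'll shut the fingers and turn first, so that tool x lies along world y.

play_rows(
  targets=[
    [[0, 0, 0, 0, -6.8], [0, 0, 0, 0, -6.8], [0, 0, 0, 0, -6.8], [0, 0, 0, 0, -6.8], [0, 0, 0, 0, -6.8], [0, 0, 0, 0, -6.8], [0, 0, 0, 0, -6.8], [0, 0, 0, 0, -6.8], [0, 0, 0, 0, -6.8], [0, 0, 0, 0, -6.8]],
  ],
)

```text
clock: 0.93
eef_pos: [0.2213, -0.5575, 0.2306]
eef_rot: [-0.001, 0.707, 0.707, 0.0]
contact_force: [-0.2, -0.1, -0.2]
grip_width: 0.001
finger_force: 0.0
```

play_rows(
  targets=[
    [[0, 3.5, 1.1, 0, 0], [0, 3.5, 1.1, 0, 0], [0, 3.5, 1.1, 0, 0], [0, 3.5, 1.1, 0, 0], [0, 3.5, 1.1, 0, 0], [0, 3.5, 1.1, 0, 0], [0, 3.5, 1.1, 0, 0], [0, 3.5, 1.1, 0, 0], [0, 3.5, 1.1, 0, 0], [0, 3.5, 1.1, 0, 0], [0, 3.5, 1.1, 0, 0], [0, 3.5, 1.1, 0, 0]],
  ],
)

```text
clock: 1.93
eef_pos: [0.3559, -0.1368, 0.231]
eef_rot: [0.0, 0.709, 0.705, 0.0]
contact_force: [1.3, -0.2, 0.5]
grip_width: 0.003
finger_force: 0.0
```

play_rows(
  targets=[
    [[0, 3.5, 1.1, 0, 0], [0, 3.5, 1.1, 0, 0], [0, 3.5, 1.1, 0, 0], [0, 3.5, 1.1, 0, 0], [0, 3.5, 1.1, 0, 0], [0, 3.5, 1.1, 0, 0], [0, 3.5, 1.1, 0, 0], [0, 3.5, 1.1, 0, 0], [0, 0, 0, 0, 0], [0, 0, 0, 0, 0]],
  ],
)

```text
clock: 2.77
eef_pos: [0.4454, 0.1425, 0.2302]
eef_rot: [-0.001, 0.708, 0.706, -0.001]
contact_force: [0.0, -0.5, 0.3]
grip_width: 0.002
finger_force: 0.0
```

play_rows(
  targets=[
    [[0, 3.2, 0.9, 0, 0], [0, 3.2, 0.9, 0, 0], [0, 3.2, 0.9, 0, 0], [0, 0, 0, 2.5, 0], [0, 0, 0, 2.5, 0], [0, 0, 0, 2.5, 0], [0, 0, 0, 1.5, 0], [0, 0, 0, 0.6, 0], [0, 0, 0, 0, 0], [0, 0, 0, 0, 0]],
  ],
)

```text
clock: 3.6
eef_pos: [0.4736, 0.2361, 0.1362]
eef_rot: [0.0, 0.71, 0.705, 0.0]
contact_force: [-1.0, -0.5, -0.2]
grip_width: 0.0
finger_force: 0.0
```

```bash
python3 - <<'E'
from h import *
print(state()["eef_pos"])
a=cv2.resize(get_image("side"),(800,600),interpolation=cv2.INTER_CUBIC)[380:560,260:480]
w=get_image("wrist")
t=cv2.resize(get_image("top"),(800,600),interpolation=cv2.INTER_CUBIC)[260:420,120:310]
o=np.hstack([cv2.resize(i,(400,330)) for i in(a,w)])
cv2.imwrite("pics/n2.png",o[:,:,::-1])
X=np.array([.472,.242,.0915]);print(proj("wrist",X)*[400/512,330/384]+[400,0])
E
```

```text
[0.47357718 0.23607718 0.13618029]
[592.88112225 179.69990887]
```

View pics/n2.png

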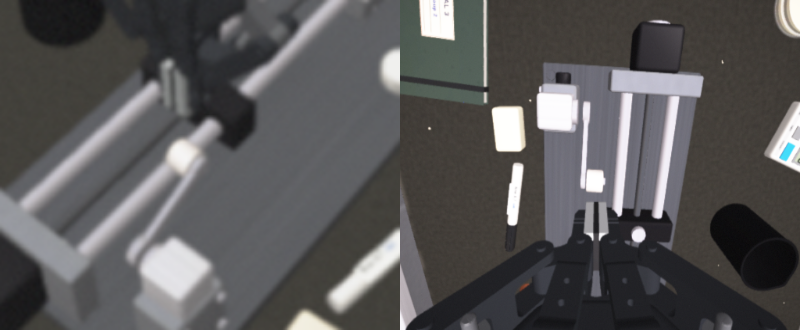

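The wrist view shows the roller at (595,181), within 2 px of where the measurement projects it, with the shut fingertips right over it. I'll go down slowly and press.

play_rows(
  targets=[
    [[0, 0.3, 0, 0.8, 0], [0, 0, 0, 0.8, 0], [0, 0, 0, 0.8, 0], [0, 0, 0, 0.6, 0], [0, 0, 0, 0.4, 0], [0, 0, 0, 0.4, 0], [0, 0, 0, 0.4, 0], [0, 0, 0, 0.4, 0], [0, 0, 0, 0.4, 0], [0, 0, 0, 0.4, 0], [0, 0, 0, 0.2, 0], [0, 0, 0, 0, 0]],
  ],
)

```text
clock: 4.75
eef_pos: [0.4738, 0.2393, 0.0795]
eef_rot: [0.001, 0.709, 0.705, 0.0]
contact_force: [0.9, -4.6, 5.4]
grip_width: -0.004
finger_force: 2.7
```

```bash
python3 - <<'E'
from h import *
s=state();print(s["eef_pos"],s["contact_force"])
a=cv2.resize(get_image("side"),(800,600),interpolation=cv2.INTER_CUBIC)[380:560,260:480]
w=get_image("wrist")
cv2.imwrite("pics/n3.png",np.hstack([cv2.resize(i,(400,330)) for i in(a,w)])[:,:,::-1])
E
```

```text
[0.47381678 0.2392694  0.07953706] [ 0.8689943  -4.63346333  5.42263943]
```

View pics/n3.png

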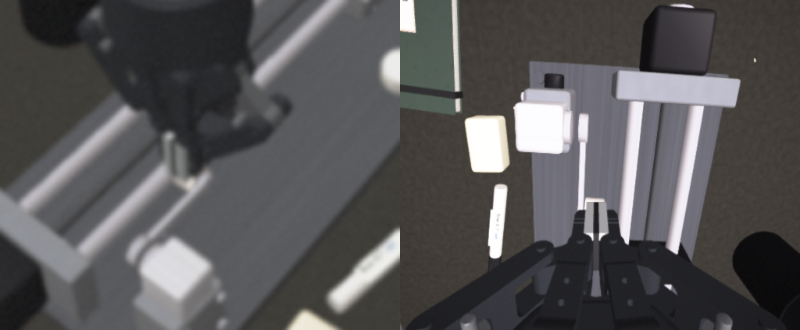

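The fingers are pressing (5.4 N up), but the roller peeks out on the outward side. I'll check how far down it really is from the arm's tip in the side view, which moved from about (200,155) to (208,175) in the crop.

```bash
python3 - <<'E'
from h import *
L=.0552;a0=np.arctan2(.021,.051);py=.242+.051
f=lambda n,X:(proj(n,X)/.64)
for d in(0,8,12,16,20,24,28):
    a=np.arcsin((.021-d/1000)/L);y=py-L*np.cos(a);z=.070+L*np.sin(a)
    s=(f("side",[.472,y,z])-[260,380])*[400/220,330/180]
    e=(f("side",[.462,y,z])-[260,380])*[400/220,330/180]
    w=proj("wrist",[.472,y+.0064,z+.0064])*[400/512,330/384]+[400,0]
    print(d,s.round(),e.round(),w.round(1),round(y,4))
im=cv2.imread("pics/n3.png");im0=cv2.imread("pics/n2.png")
z=lambda i:cv2.resize(i[110:230,110:250],(400,343),interpolation=cv2.INTER_CUBIC)
cv2.imwrite("pics/n4.png",np.vstack([np.hstack([z(im0),z(im)]),np.hstack([cv2.resize(i[140:240,540:650],(400,250),interpolation=cv2.INTER_CUBIC) for i in(im0,im)])]))
E
```

```text
0 [186. 158.] [200. 167.] [592.1 215.4] 0.242
8 [189. 163.] [203. 172.] [592.3 212.5] 0.2394
12 [190. 166.] [204. 175.] [592.4 210.4] 0.2385
16 [191. 170.] [205. 178.] [592.5 208. ] 0.238
20 [191. 174.] [205. 182.] [592.6 205.3] 0.2378
24 [191. 178.] [205. 186.] [592.6 202.4] 0.2379
28 [191. 182.] [205. 191.] [592.7 199.1] 0.2382
```

View pics/n4.png

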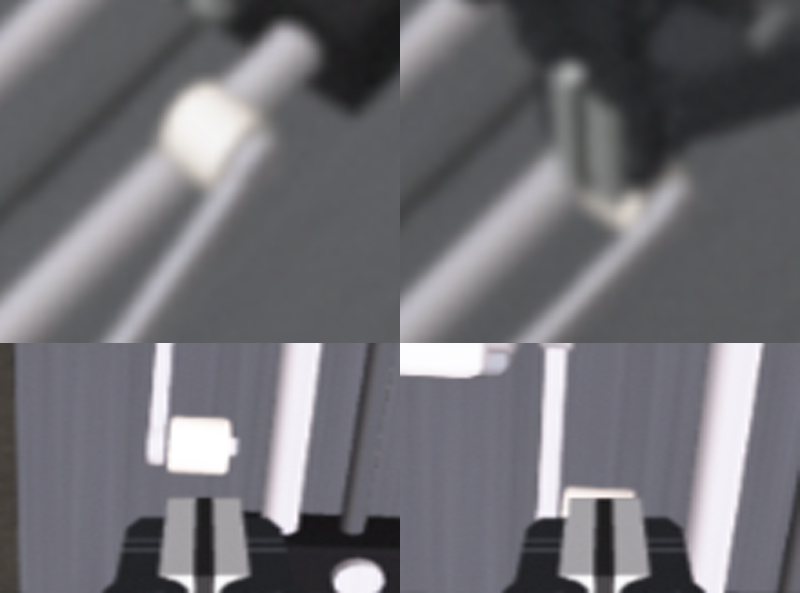

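The roller and arm end moved about (5–7, 15–18) px in the crop. The model gives (5,16) for 20 mm, so it's about 20 mm down, well inside 12–29 mm. I'll hold, then release straight up.

play_rows(
  targets=[
    [[0, 0, 0, 0, 0], [0, 0, 0, 0, 0], [0, 0, 0, 0, 0], [0, 0, 0, 0, 0], [0, 0, 0, 0, 0], [0, 0, 0, 0, 0], [0, 0, 0, 0, 0], [0, 0, 0, 0, 0], [0, 0, 0, 0, 0], [0, 0, 0, 0, 0], [0, 0, 0, 0, 0], [0, 0, 0, 0, 0]],
  ],
)

```text
clock: 5.85
eef_pos: [0.4739, 0.2394, 0.0802]
eef_rot: [0.001, 0.709, 0.705, 0.0]
contact_force: [0.3, -3.6, 5.8]
grip_width: -0.002
finger_force: 2.7
```

play_rows(
  targets=[
    [[0, 0, 0, -0.4, 0], [0, 0, 0, -0.4, 0], [0, 0, 0, -0.4, 0], [0, 0, 0, -0.4, 0], [0, 0, 0, -0.6, 0], [0, 0, 0, -1.0, 0], [0, 0, 0, -1.5, 0], [0, 0, 0, -2, 0], [0, 0, 0, -2, 0], [0, 0, 0, -2, 0], [0, 0, 0, -1.5, 0], [0, 0, 0, 0, 0]],
  ],
)

```text
clock: 6.85
eef_pos: [0.4742, 0.24, 0.2056]
eef_rot: [0.001, 0.709, 0.705, 0.003]
contact_force: [1.1, -0.5, 1.4]
grip_width: -0.003
finger_force: 0.0
```

```bash
python3 - <<'E'
from h import *
a=cv2.resize(get_image("side"),(800,600),interpolation=cv2.INTER_CUBIC)
cv2.imwrite("pics/n5.png",a[240:600,200:620,::-1]); print(state()["contact_force"],state()["clock"])
E
```

```text
[ 0.57938579  0.67748666 -0.45608388] 6.9
```

View pics/n5.png

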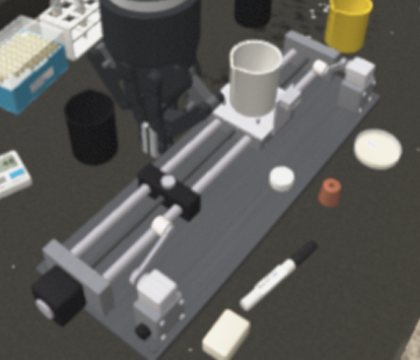

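The left roller is back at its rest position, (161,225) in the crop, which is (361,465) in full. The beaker still stands on the carriage, and the gripper is well clear.

```bash
python3 -c "from station import *; print(job_done())"
```

```text
the job is handed in; nothing more can be done
None
```

I pressed the left limit switch's roller about 20 mm down (it clicks at 12 mm), held it for over a second and let it spring back to rest; the right switch was not touched, the beaker is still standing on the carriage, and the job is handed in at about 7 s.

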